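# Roll the long guide roller up the gutter to its seat

### The job

Two steel guide rollers lie side by side at the bottom of the sloping two-lane gutter. With a fingertip, push the longer roller up its own lane, over the low cross bar near the top, so that it drops into the seat between that bar and the end stop and stays there when you let go. Push it steadily, never letting it run free down or up the gutter, do not lift it, and leave the shorter roller and everything else on the bench where they are.

Things in the scene. Friction and masses are not known exactly. Their poses are not given: they have to be found in the camera images.
- channel: Fixed aluminium tray, 124 x 284 mm, of two lanes rising 6 degrees to the robot's left. Origin: on the floor of the tray at its middle, 45 mm above the bench; x across the lanes (away from the robot), y uphill along them, z square to the floor. Lane centre lines at x = -28 and +28 mm, 50 mm wide inside; the side walls and the divider (6 mm thick) stand 10 mm above the floor.
- rest_bar (a point): Round steel bar, 8 mm thick, fixed across both lanes at the low end; the rollers lie against it at first. Point: on its top, midway between the lanes, at y = -136 mm and z = 7 mm of the tray.
- detent_bar (a point): Low round steel bar fixed across both lanes near the high end; a roller must be pushed over it (its axis then passes 23 mm above the floor; this takes a few newtons). Point: on its top, midway between the lanes, at y = 102 mm and z = 3 mm of the tray.
- stop_face (a point): End stop plate across both lanes at the high end, 26 mm high. Point: middle of its downhill face, at y = 135 mm, z = 13 mm of the tray. A roller seated between it and the detent bar lies on the floor with its axis at y = 113.5 to 115 mm (1.5 mm play); the bar keeps it from rolling back.
- roller_long: The longer steel guide roller, polished and lightly oiled (friction about 0.2), black seals in its ends: 40 mm in diameter, 46 mm long, about 0.2 kg, loose. It lies across either lane, at first with its axis at y = -119 mm of the tray, 20 mm above the floor, well above the walls. Origin at its centre, x along its axis; y and z turn as it rolls. Let go before the seat, it rolls back.
- roller_short: The shorter guide roller, of the same steel and diameter (40 mm) but 28 mm long, loose, at first against the rest bar in the other lane. Origin at its centre, x along its axis. It must stay where it is.
- capacitor: Dark blue can capacitor, 30 mm in diameter, 43 mm high, standing loose on the bench just past the low end of the gutter. Origin at the centre of its underside. Not to be disturbed.
- solder_reel: Reel of solder with orange flanges, 60 mm in diameter, 42 mm high, standing loose on the bench to the left of the gutter's high end. Origin at the centre of its underside. Not to be disturbed.
- screwdriver: Yellow-handled screwdriver, 164 mm long, 17 mm thick, lying loose on the bench farther to the left. Origin at the middle of its underside. Not to be disturbed.
Things that resemble listed ones, but are neither listed nor needed, are in the scene too. What is shaped like the roller_long but red is not meant.

How it is judged:
On the way, in this order (a step that is already met when the one before it is completed fails the run):
1. The fingers push the long roller along the middle part of its lane, on the gutter floor (contact force between the fingers and roller_long above 0.02 N and y of roller_long in the frame of channel between -0.05 and 0.08 m and z of roller_long in the frame of channel between 0.017 and 0.024 m).
2. The long roller lies in the seat between the detent bar and the end stop (y of roller_long in the frame of channel between 0.1095 and 0.1185 m and z of roller_long in the frame of channel between 0.0165 and 0.0225 m), for 0.2 s.
At the end, for the whole second after the job is handed in: The long roller rests in the seat between detent bar and end stop, its axis 109.5 to 118.5 mm along the gutter and 16.5 to 22.5 mm above its floor, slower than 20 mm/s; the short roller is within 15 mm, and the capacitor, reel and screwdriver within 30 mm, of where they started (all of step 2 and linear speed of roller_long below 0.02 m/s and distance of roller_short from where it was at the start of the episode below 0.015 m and distance of each of capacitor, solder_reel, screwdriver from where it was at the start of the episode below 0.03 m); the robot touches nothing.
It fails at once if The long roller is lifted: its axis more than 32 mm above the gutter floor (z of roller_long in the frame of channel above 0.032 m).
It fails at once if The long roller runs free, faster than 0.4 m/s (linear speed of roller_long above 0.4 m/s).
It fails at once if The short roller is displaced by more than 15 mm (distance of roller_short from where it was at the start of the episode above 0.015 m).
It fails at once if The capacitor, the solder reel or the screwdriver is displaced by more than 30 mm (distance of any of capacitor, solder_reel, screwdriver from where it was at the start of the episode above 0.03 m).
It also fails if it takes over 48 s, if anything falls off the work surface, if the arm or the gripper's body presses on something with over 40 N, if the wrist force passes 120 N, or if a joint passes its speed limit or range.

### The arm

A 6-joint arm with a two-finger parallel gripper is mounted at the origin on a cart in front of the work surface, level with it; the furniture and walls round the work are solid. World frame = base frame: x ahead of the robot, y to its left, z up, the work surface at z = 0. Lengths are in m, angles in rad, forces in N, time in s.
With the tool pointing down it reaches from about 0.425 to 0.95 m from the base axis. Payload 3.5 kg.
Tool frame: the origin (TCP) lies midway between the tips of the shut fingers; the grasp point (between the pads) lies 19 mm behind it (ctrl.pinch_z is the distance from the TCP to the grasp point, in m); z points along the fingers, y is the line along which they close (so a half turn about z gives the same grasp; the last joint's range is limited). The gripper opens to 85 mm and grips with 20 to 120 N. Pads are 22 mm wide; open, the fingers measure 114 mm over their backs; the gripper's body (76 mm by 85 mm) begins 54 mm behind the grasp point. The pads swing forward as they close: fully open they stand 13 mm farther back than shut.
Start: joints at [-1.311, 0.286, 1.577, -0, 1.279, -0.15], TCP at [0.269, -0.619, 0.231] pointing down, gripper open.
Joint ranges: [-2.77, 2.77], [-0.9, 2.22], [0.21, 2.48], [-1.53, 4.67], [0.24, 2.81], [-2.84, 2.84]. Speed limits (rad/s): [2.79, 2.79, 3.14, 3.14, 3.14, 3.14].

### API

Orientations are given as a unit quaternion [x, y, z, w].
In Python, from plant import get_state, viewer, sign_off, ctrl gives the robot as it stands. The module is installed in compiled form; this text tells all that it offers.
- The arm moves only by the shell command python3 -m handwheel 'ROWS' [FORCE]. ROWS is JSON, a list that holds one entry, the list of rows, each a list of 5 numbers: the finger opening in m, from 0 to 0.0854, then the shift along the tool's x, y, z in m, then the turn about the tool's z in degrees. In form: [[[claw, x, y, z, spin], ...]]. A call has 1 to 12 rows; each row shifts and turns the commanded pose from where the row before left it, along the tool's axes as they then stand; what a row does not reach is not made up. A row lasts 1/12 s, in which the tool goes at most 41.7 mm and 7.16 degrees, less where a joint would pass 70% of its speed; a pose out of reach is approached as far as the arm can. A call is refused whole if a number of a shift passes 0.0417 or a number of a turn 7.16, either way. A call with a gripper value outside its range is refused whole. The fingers move at their own pace and stop on an object; FORCE is the grip in N (left out, the last holds). Time passes only in rows, so rows that do not move let the fingers close. It gives the time, the measured TCP pose, the force, the opening and the grip force at its end, in the units of the state.
- get_state(): the state, without advancing time (a new reading comes with each control period).
- viewer.read_camera(name): name is "side" or "top" or "wrist"; returns the picture (400x640x3 uint8, blue, green, red); there is no depth.
- viewer.camera_params(name): a dict with "fov_y" (degrees; the focal length in pixels is half the picture's height over the tangent of half this angle, whatever the lens; pixels are square), "cx", "cy" (the principal point, pixels), "k1" (the pictures are not rectified: a ray, as slopes to the right and down, at radius r is drawn at 1 + k1 r^2 times it, then the intrinsics apply), "xyz" and "attitude" of the camera in the world; the wrist camera has in their place "hand_eye" (4x4, takes a point from camera to tool coordinates, whose origin is the TCP and whose axes are the flange's). Camera axes: x right, y up, looking along -z (the intrinsics and any distortion apply to the point x, -y, -z); pixel columns grow to the right and rows downward; lengths in m; the calibration is good to about 2 mm. A picture is of the moment at which its call begins: read the wrist's pose just before it. camera_params takes no time and is no camera call.
- sign_off(): hands the job in; it is judged then, once.
Trained networks look in the newest picture that a camera, given by its name, has taken for a name from the list of things; names that differ only in an ending like _2 or _b are one class to them, and where a whole thing is asked for, a point or a joint stands for the part that bears it (a point fixed in the world has none). Each returns a list of dicts, best first, with "confidence" (0 to 1); they miss things now and then, are a little off and sometimes report something else, mostly with a low value. They report only what shows in the picture. A call takes as long as a camera call. They do not tell look-alikes from the thing itself.
- viewer.look_for(camera, name): "extent" ([left, top, width, height] as shares, 0 to 1, of the picture: columns of its width, rows of its height, round what is visible of it).
- viewer.outline_of(camera, name): "mask" (400x640 bool, what is visible of it) and "extent" ([left, top, width, height] as shares, 0 to 1, of the picture: columns of its width, rows of its height, round what is visible of it).
- viewer.pinpoint(camera, name): "xy" ([column, row] as shares, 0 to 1, of the picture: columns of its width, rows of its height: a listed point, or the origin of a listed thing).
The state is a dict: "time": time; "qpos": joint angles; "dq": joint speeds; "joint_efforts": joint torques, N m; "eef_pos": TCP position; "tcp_rot": TCP orientation; "contact_force": force on the tool from outside, world axes, zero at the start; "wrist_torque": the same for the moment, N m; "opening": opening from 0.0 (shut) to 1.0 (fully open); "finger_force": force on a finger pad.
Only numpy, scipy, OpenCV 4.12 (cv2) and the standard library are available. Lean on these libraries where they do the work, as an engineer would, in place of code of your own. Each camera call takes 0.05 s, during which the arm holds its last target. There are 200 camera calls.

## Working session

There is one attempt and no reset: what is moved stays moved. The work goes in short steps, Python scripts to look and compute and a shell command to move; the robot and the scene stay as the last step left them, time stands still between calls to the robot, and variables do not carry over. Pictures are saved under pics/ and viewed, at most 10 in all, crops included, and the job is handed in when it is done.

```bash
mkdir -p pics
cat > h.py <<'E'
import numpy as np, cv2
from plant import get_state, viewer, ctrl
from scipy.spatial.transform import Rotation as R
E
python3 - <<'E'
from h import *
print(get_state())
for c in ("side","top","wrist"):
    print(c,viewer.camera_params(c))
for c in ("side","top"):
    im=viewer.read_camera(c); cv2.imwrite(f"pics/{c}.png",im)
    for n in ("channel","rest_bar","detent_bar","stop_face","roller_long","roller_short","capacitor","solder_reel","screwdriver"):
        print(c,n,[(np.round(np.array(d['xy'])*[640,400],1),round(d['confidence'],2)) for d in viewer.pinpoint(c,n)])
E
```

```text
{'time': 0.0, 'qpos': array([-1.31098799e+00,  2.87159972e-01,  1.57819256e+00, -3.12465017e-05,
        1.27860353e+00, -1.50014540e-01]), 'dq': array([ 7.69650160e-05,  1.84536250e-03,  1.06945222e-03, -1.86975965e-04,
       -4.49224348e-04,  2.10881113e-04]), 'joint_efforts': array([-2.42718088e-04, -4.05981266e+01, -2.92622977e+01, -1.94517902e-04,
        5.89362782e-03,  3.44813820e-06]), 'eef_pos': array([ 0.26878995, -0.61844881,  0.22994255]), 'tcp_rot': array([ 9.79077405e-01,  2.03484736e-01, -7.97725252e-05, -1.17910363e-03]), 'contact_force': array([0.333517  , 0.04923839, 0.23037211]), 'wrist_torque': array([0.00909471, 0.04517265, 0.01380552]), 'finger_force': 0.0, 'opening': 0.9986807350239856}
side {'fov_y': 44.26920296287116, 'cx': 309.4071883424253, 'cy': 197.57562887001592, 'k1': -0.10588970281131123, 'xyz': array([-0.14531749,  0.8062133 ,  1.13910745]), 'attitude': array([-0.1194072 ,  0.37530926,  0.88172205, -0.25971351])}
top {'fov_y': 47.53900558574105, 'cx': 321.3069237074689, 'cy': 197.47712341550613, 'k1': -0.0899826456862031, 'xyz': array([ 0.25003174, 
[... 870 characters left out ...]
roller_short [(array([344.1, 172.6]), 0.6)]
side capacitor [(array([349.7, 168.6]), 0.5)]
side solder_reel [(array([270.3, 244.5]), 0.58)]
side screwdriver [(array([249.4, 296.5]), 0.53)]
top channel [(array([343.1, 202.2]), 0.69)]
top rest_bar [(array([396.3, 210.5]), 0.95)]
top detent_bar [(array([306.7, 201.9]), 0.8)]
top stop_face [(array([294.6, 202. ]), 0.87)]
top roller_long [(array([460. , 225.5]), 0.87), (array([392.4, 197.2]), 0.68)]
top roller_short [(array([390.9, 218. ]), 0.59), (array([430.8, 219.1]), 0.59)]
top capacitor [(array([428.4, 218.1]), 0.65)]
top solder_reel [(array([263.5, 193.7]), 0.67)]
top screwdriver [(array([194.5, 212.6]), 0.48), (array([427.7, 214.5]), 0.15)]
```

Run:
```python
import cv2
t=cv2.imread("pics/top.png")[150:270,170:490]; s=cv2.imread("pics/side.png")[130:310,200:400]
cv2.imwrite("pics/tc.png",cv2.resize(t,None,fx=2.5,fy=2.5,interpolation=2)); cv2.imwrite("pics/sc.png",cv2.resize(s,None,fx=3.3,fy=3.3,interpolation=2))
```

```text
(no output)
```

View pics/tc.png

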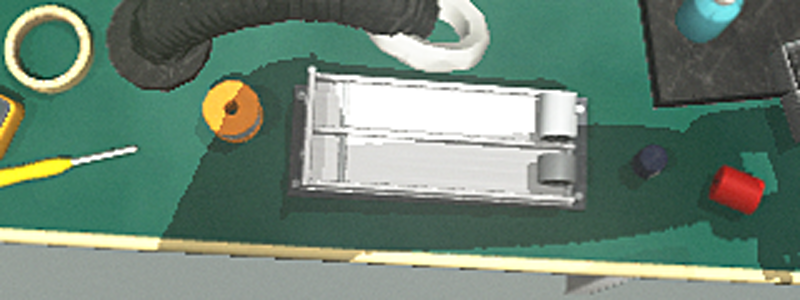

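View pics/sc.png

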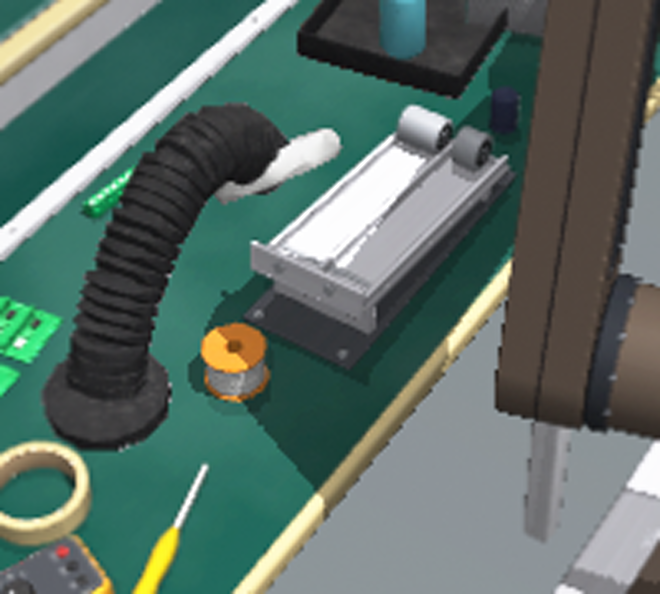

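The top view shows the tray from (290,180) to (405,230), high end at left. The long roller is in the far lane at (392,197), the short one in the near lane at (391,218), and the capacitor at (430,214). The red decoy is at (460,225). The side view shows a lamp with a gooseneck and a white head near the far side of the tray. I'll triangulate next.

```bash
cat >> h.py <<'E'
def cam(c,st=None):
    p=viewer.camera_params(c); f=200/np.tan(np.radians(p['fov_y'])/2)
    if c=="wrist":
        T=np.eye(4); T[:3,:3]=R.from_quat(st['tcp_rot']).as_matrix(); T[:3,3]=st['eef_pos']; T=T@p['hand_eye']
        return p,f,T[:3,:3],T[:3,3]
    return p,f,R.from_quat(p['attitude']).as_matrix(),p['xyz']
def ray(C,uv):
    p,f,M,o=C; d=np.array([(uv[0]-p['cx'])/f,(uv[1]-p['cy'])/f]); s=d.copy()
    for _ in range(20): s=d/(1+p['k1']*(s@s))
    v=M@[s[0],-s[1],-1]; return o,v/np.linalg.norm(v)
def proj(C,X):
    p,f,M,o=C; q=M.T@(np.asarray(X)-o); s=np.array([q[0],-q[1]])/-q[2]
    return s*(1+p['k1']*(s@s))*f+[p['cx'],p['cy']]
def tri(rs):
    A=sum(np.eye(3)-np.outer(d,d) for o,d in rs); b=sum((np.eye(3)-np.outer(d,d))@o for o,d in rs)
    X=np.linalg.solve(A,b); return X,[round(float(np.linalg.norm(np.cross(X-o,d)))*1e3,1) for o,d in rs]
def onz(C,uv,z):
    o,d=ray(C,uv); return o+d*(z-o[2])/d[2]
def chan(x,y,z,yaw):  # tray pose
    return R.from_euler('z',yaw)*R.from_euler('x',6,degrees=True),np.array([x,y,z])
E
python3 - <<'E'
from h import *
from scipy.optimize import least_squares
S,T=cam("side"),cam("top")
P=dict(channel=((316.4,193.3),(343.1,202.2)),rest=((337.9,169.2),(396.3,210.5)),det=((298.6,208.7),(306.7,201.9)),stop=((297.6,210),(294.6,202)),
 rl=((326,168.3),(392.4,197.2)),rs=((344.1,172.6),(390.9,218)),cap=((349.7,168.6),(428.4,218.1)),reel=((270.3,244.5),(263.5,193.7)),
 lamp_end=((300,175),(364,160)),lamp_body=((275,185),(345,152)))
for n,(a,b) in P.items(): print(n,*tri([ray(S,a),ray(T,b)]))
L=dict(channel=(0,0,0),rest=(0,-.136,.007),det=(0,.102,.003),stop=(0,.135,.013),rl=(.028,-.119,.02),rs=(-.028,-.119,.02))
def res(p):
    Rm,t=chan(*p); r=[]
    for n,l in L.items():
        X=Rm.apply(l)+t
        r+=list(proj(T,X)-P[n][1]); 
        if n!='det': r+=list(proj(S,X)-P[n][0])
    return r
s=least_squares(res,[.45,-.15,.045,0],loss='soft_l1'); print(s.x,np.round(res(s.x),1))
E
```

```text
channel [ 0.48846413 -0.16575848  0.05351256] [3.7, 3.7]
rest [ 0.47947195 -0.30030491  0.06091717] [3.9, 3.9]
det [ 0.48687366 -0.0699543   0.06319253] [1.3, 1.3]
stop [ 0.47587325 -0.04242461  0.08821162] [2.9, 2.9]
rl [ 0.51747549 -0.28953331  0.05480313] [6.1, 6.1]
rs [ 0.45348655 -0.28760216  0.06807515] [0.9, 0.9]
cap [ 0.4806121  -0.39718183 -0.00701495] [8.4, 8.4]
reel [ 0.51492439  0.05170928 -0.00374003] [1.2, 1.2]
lamp_end [ 0.59953653 -0.21990254  0.04435638] [12.7, 12.7]
lamp_body [ 0.64592598 -0.16322262  0.01281904] [4.3, 4.3]
[ 0.48299682 -0.16942851  0.05571363  0.00510096] [ 1.8  3.3  0.9 -0.8  0.7 -2.   0.7  1.7 -1.   0.7 -1.6 -1.1 -3.7  1.4
 -0.4 -0.7  3.3 -1.   0.8 -0.1 -0.5  0.4]
```

```bash
python3 -m handwheel '[[[0,0,0,0,-6.65],[0,0,0,0,-6.65],[0,0,0,0,-6.65],[0,0,0,0,-6.65],[0,0,0,0,-6.65],[0,0,0,0,-6.65],[0,0,0,0,-6.65],[0,0,0,0,-6.65],[0,0,0,0,-6.65],[0,0,0,0,-6.65]]]'; python3 -m handwheel '[[[0,0.035,0.024,0,0],[0,0.035,0.024,0,0],[0,0.035,0.024,0,0],[0,0.035,0.024,0,0],[0,0.035,0.024,0,0],[0,0.035,0.024,0,0],[0,0.035,0.024,0,0],[0,0.035,0.024,0,0],[0,0.035,0.024,0,0],[0,0.035,0.024,0,0]]]'
cat > w.py <<'E'
from h import *
import sys
st=get_state(); im=viewer.read_camera("wrist"); cv2.imwrite(f"pics/{sys.argv[1]}.png",im)
print(np.round(st['eef_pos'],4),np.round(R.from_quat(st['tcp_rot']).as_euler('xyz',degrees=True),2),st['time'])
for n in ("channel","rest_bar","detent_bar","stop_face","roller_long","roller_short","capacitor"):
    print(n,[(np.round(np.array(d['xy'])*[640,400],1).tolist(),round(d['confidence'],2)) for d in viewer.pinpoint("wrist",n)])
E
python3 w.py w1
```

```text
time: 1.83
eef_pos: [0.2689, -0.6191, 0.2313]
tcp_rot: [0.705, 0.709, 0.0, -0.0]
contact_force: [-0.9, -0.1, -0.3]
opening: -0.001
finger_force: 0.0
time: 2.67
eef_pos: [0.5056, -0.2737, 0.2317]
tcp_rot: [0.707, 0.707, 0.0, 0.0]
contact_force: [1.5, -0.0, -0.7]
opening: 0.002
finger_force: 0.0
[ 0.5056 -0.2737  0.2317] [1.7996e+02 3.0000e-02 8.9970e+01] 2.6667
channel [([307.4, 80.7], 0.88)]
rest_bar [([311.2, 206.4], 0.95)]
detent_bar []
stop_face []
roller_long [([337.0, 189.8], 0.79), ([287.8, 197.0], 0.53)]
roller_short [([286.6, 195.1], 0.73)]
capacitor []
```

```bash
python3 -m handwheel '[[[0,0.04,0,0,0],[0,0.04,0,0,0],[0,0.04,0,0,0],[0,0,0,0,0]]]'; python3 w.py w2
```

```text
time: 3.4
eef_pos: [0.5039, -0.1515, 0.231]
tcp_rot: [0.706, 0.708, 0.001, -0.001]
contact_force: [1.2, 0.4, -0.3]
opening: -0.002
finger_force: 0.0
[ 0.5039 -0.1515  0.231 ] [-179.96   -0.18   90.1 ] 3.4
channel [([313.5, 192.3], 0.64)]
rest_bar []
detent_bar [([311.6, 101.7], 0.72)]
stop_face [([309.2, 68.1], 0.61)]
roller_long []
roller_short []
capacitor []
```

View pics/w2.png

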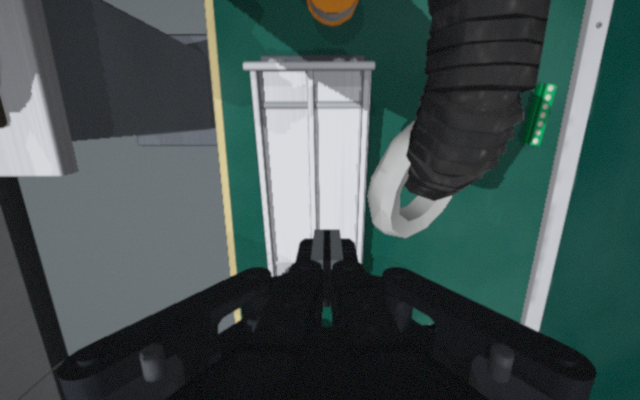

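Run:
```python
from h import *
from scipy.optimize import least_squares
T,S=cam("top"),cam("side")
q1=dict(eef_pos=np.array([.5056,-.2737,.2317]),tcp_rot=R.from_euler('xyz',[179.96,.03,89.97],degrees=True).as_quat())
q2=dict(eef_pos=np.array([.5039,-.1515,.231]),tcp_rot=R.from_euler('xyz',[-179.96,-.18,90.1],degrees=True).as_quat())
W1,W2=cam("wrist",q1),cam("wrist",q2)
for n,rs in dict(ch=[ray(W1,(307.4,80.7)),ray(W2,(313.5,192.3)),ray(T,(343.1,202.2))],rest=[ray(W1,(311.2,206.4)),ray(T,(396.3,210.5))],
  det=[ray(W2,(311.6,101.7)),ray(T,(306.7,201.9))],stop=[ray(W2,(309.2,68.1)),ray(T,(294.6,202))],rl=[ray(W1,(337,189.8)),ray(T,(392.4,197.2))],
  rs=[ray(W1,(286.6,195.1)),ray(T,(390.9,218))],lampnear=[ray(W2,(369,195)),ray(T,(342,177))],lampright=[ray(W2,(400,236)),ray(T,(365,163))]).items(): print(n,*tri(rs))
L=dict(ch=(0,0,0),rest=(0,-.136,.007),det=(0,.102,.003),stop=(0,.135,.013),rl=(.028,-.119,.02),rs=(-.028,-.119,.02))
O=[(W1,'ch',(307.4,80.7)),(W1,'rest',(311.2,206.4)),(W1,'rl',(337,189.8)),(W1,'rs',(286.6,195.1)),(W2,'ch',(313.5,192.3)),(W2,'det',(311.6,101.7)),(W2,'stop',(309.2,68.1)),
 (T,'ch',(343.1,202.2)),(T,'rest',(396.3,210.5)),(T,'det',(306.7,201.9)),(T,'stop',(294.6,202)),(T,'rl',(392.4,197.2)),(T,'rs',(390.9,218))]
def res(p):
    Rm,t=chan(*p); return np.concatenate([proj(C,Rm.apply(L[n])+t)-uv for C,n,uv in O])
s=least_squares(res,[.48,-.17,.045,0],loss='soft_l1'); print(s.x); print(np.round(res(s.x).reshape(-1,2),1).tolist())
s3=least_squares(lambda p:res([p[0],p[1],.045,p[2]]),[.48,-.17,0],loss='soft_l1'); print(s3.x,s.cost,s3.cost)
for n in L:
  Rm,t=chan(s3.x[0],s3.x[1],.045,s3.x[2]); print(n,Rm.apply(L[n])+t)
```

```text
ch [ 0.48865149 -0.16667783  0.05705348] [4.2, 0.9, 3.5]
rest [ 0.48425229 -0.31015744  0.03057264] [4.2, 4.2]
det [ 0.48771673 -0.06882937  0.05350768] [1.2, 1.2]
stop [ 0.48538399 -0.03720122  0.05822929] [1.9, 1.9]
rl [ 0.51933688 -0.29626837  0.01933138] [0.9, 0.9]
rs [ 0.45832969 -0.29182819  0.05038156] [2.1, 2.1]
lampnear [ 0.54544234 -0.15678635  0.10332425] [0.5, 0.5]
lampright [ 0.59265271 -0.21618461  0.06600807] [4.2, 4.2]
[ 0.48706343 -0.16971225  0.04397745  0.0013584 ]
[[1.8, 1.2], [0.3, -4.9], [-2.1, 2.3], [-0.1, -2.9], [-1.0, 0.4], [-1.0, 0.7], [0.2, -0.6], [1.8, 2.7], [0.1, -2.5], [-0.6, -0.1], [-1.1, -1.9], [-0.8, -1.1], [0.2, -0.7]]
[ 0.4871137  -0.1697056   0.00149034] 19.342875045344194 19.39026334632301
ch [ 0.4871137 -0.1697056  0.045    ]
rest [ 0.48731636 -0.30569212  0.03774578]
det [ 0.48696298 -0.06857806  0.05864547]
stop [ 0.48691563 -0.03680416  0.07204013]
rl [ 0.51529316 -0.29010241  0.05245155]
rs [ 0.45929322 -0.29018587  0.05245155]
```

The stop is at (309,68) and the detent at (311,103). The lamp ring's near rim, at (369,195), comes close to the far wall. I'll check its height before choosing a wrist yaw.

Run:
```python
import cv2, numpy as np
a=cv2.imread("pics/w1.png")[0:200,300:560]; t=cv2.imread("pics/top.png")[130:200,220:390]
a=cv2.resize(a,None,fx=2,fy=2,interpolation=2); t=cv2.resize(t,None,fx=3,fy=3,interpolation=2)
c=np.zeros((600,800,3),np.uint8); c[:400,:520]=a; 
c[390:600,290:800]=t; cv2.imwrite("pics/l.png",c)
```

```text
(no output)
```

View pics/l.png

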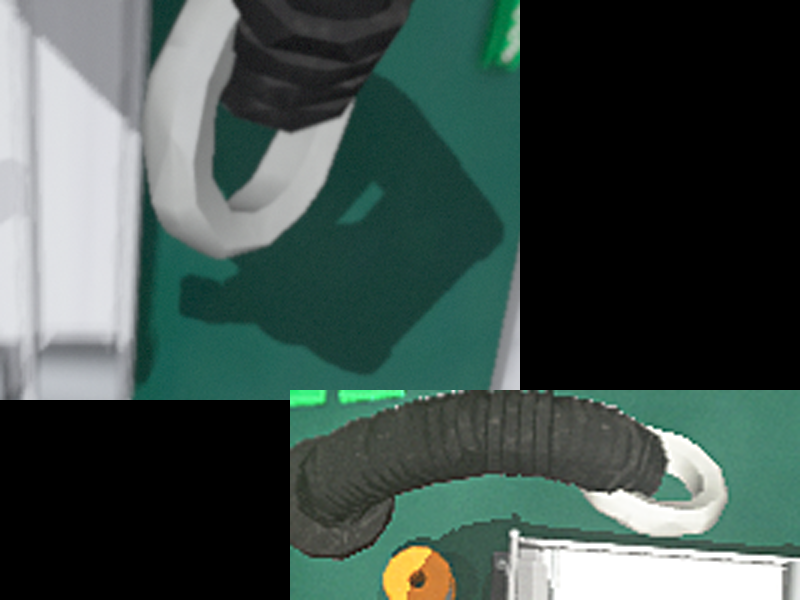

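Run:
```python
from h import *
T,S=cam("top"),cam("side")
q1=dict(eef_pos=np.array([.5056,-.2737,.2317]),tcp_rot=R.from_euler('xyz',[179.96,.03,89.97],degrees=True).as_quat())
q2=dict(eef_pos=np.array([.5039,-.1515,.231]),tcp_rot=R.from_euler('xyz',[-179.96,-.18,90.1],degrees=True).as_quat())
W1,W2=cam("wrist",q1),cam("wrist",q2)
print("ringlow",tri([ray(W1,(412,129)),ray(W2,(400,236))]),tri([ray(W1,(412,129)),ray(W2,(400,236)),ray(T,(364,163))]))
print("ringleft",tri([ray(W1,(374,62)),ray(W2,(369,195))]),tri([ray(W1,(374,62)),ray(W2,(369,195)),ray(T,(348,178))]))
for z in (.1,.13,.16,.2,.25,.3): print(z,onz(W2,(430,60),z),onz(W2,(412,150),z),onz(T,(297,159),z),onz(T,(335,165),z), 'ring',onz(W2,(369,195),z),onz(T,(348,178),z))
```

```text
ringlow (array([ 0.59327151, -0.21833736,  0.06011983]), [3.2, 3.2]) (array([ 0.59342991, -0.21606378,  0.06578714]), [2.7, 4.9, 4.0])
ringleft (array([ 0.54714749, -0.15875296,  0.09516517]), [0.9, 0.9]) (array([ 0.54700408, -0.1635221 ,  0.09441496]), [5.0, 4.5, 9.1])
0.1 [ 0.59409878 -0.0350766   0.1       ] [ 0.58436242 -0.11337888  0.1       ] [ 0.58804503 -0.04073021  0.1       ] [ 0.57730386 -0.13800919  0.1       ] ring [ 0.54547864 -0.15742137  0.1       ] [ 0.54502862 -0.17232203  0.1       ]
0.13 [ 0.58418409 -0.04050082  0.13      ] [ 0.57551804 -0.11019537  0.13      ] [ 0.57888216 -0.04297536  0.13      ] [ 0.56843216 -0.1376173   0.13      ] ring [ 0.54090874 -0.14939629  0.13      ] [ 0.53703183 -0.17099999  0.13      ]
0.16 [ 0.57426939 -0.04592504  0.16      ] [ 0.56667366 -0.10701186  0.16      ] [ 0.56971929 -0.04522051  0.16      ] [ 0.55956046 -0.13722541  0.16      ] ring [ 0.53633883 -0.14137121  0.16      ] [ 0.52903505 -0.16967795  0.16      ]
0.2 [ 0.5610498  -0.05315734  0.2       ] [ 0.55488115 -0.10276718  0.2       ] [ 0.55750212 -0.04821405  0.2       ] [ 0.54773152 -0.13670289  0.2       ] ring [ 0.53024562 -0.1306711   0.2       ] [ 0.51837267 -0.16791523  0.2       ]
0.25 [ 0.54452531 -0.0621977   0.25      ] [ 0.54014051 -0.09746133  0.25      ] [ 0.54223067 -0.05195598  0.25      ] [ 0.53294536 -0.13604975  0.25      ] ring [ 0.52262911 -0.11729597  0.25      ] [ 0.5050447  -0.16571183  0.25      ]
0.3 [ 0.52800082 -0.07123807  0.3       ] [ 0.52539988 -0.09215547  0.3       ] [ 0.52695921 -0.0556979   0.3       ] [ 0.51815919 -0.1353966   0.3       ] ring [ 0.5150126  -0.10392083  0.3       ] [ 0.49171673 -0.16350843  0.3       ]
```

Run:
```python
from h import *
T,S=cam("top"),cam("side")
for uv in ((270,162),(255,166),(285,175),(238,180)):
    o,d=ray(S,uv)
    for x in (.57,.62,.67): print(uv,x,np.round(o+d*(x-o[0])/d[0],3))
for uv in ((290,146),(320,148),(260,152)):
    print(uv,[onz(T,uv,z).round(3).tolist() for z in (.1,.15,.2,.25)])
```

```text
(270, 162) 0.57 [ 0.57  -0.051  0.228]
(270, 162) 0.62 [ 0.62  -0.111  0.164]
(270, 162) 0.67 [ 0.67  -0.17   0.101]
(255, 166) 0.57 [0.57  0.016 0.26 ]
(255, 166) 0.62 [ 0.62  -0.039  0.199]
(255, 166) 0.67 [ 0.67  -0.095  0.137]
(285, 175) 0.57 [ 0.57  -0.118  0.128]
(285, 175) 0.62 [ 0.62  -0.182  0.057]
(285, 175) 0.67 [ 0.67  -0.247 -0.013]
(238, 180) 0.57 [0.57  0.09  0.264]
(238, 180) 0.62 [0.62  0.04  0.202]
(238, 180) 0.67 [ 0.67  -0.01   0.141]
(290, 146) [[0.622, -0.02, 0.1], [0.605, -0.025, 0.15], [0.588, -0.03, 0.2], [0.571, -0.034, 0.25]]
(320, 148) [[0.62, -0.098, 0.1], [0.604, -0.099, 0.15], [0.587, -0.1, 0.2], [0.57, -0.101, 0.25]]
(260, 152) [[0.602, 0.055, 0.1], [0.586, 0.047, 0.15], [0.57, 0.039, 0.2], [0.554, 0.031, 0.25]]
```

```bash
python3 -m handwheel '[[[0,-0.0375,0.001,0,0],[0,-0.0375,0.001,0,0],[0,-0.0375,0.001,0,0],[0,-0.0375,0.001,0,0],[0,-0.0375,0,0,0]]]' >/dev/null; python3 -m handwheel '[[[0,0,0,0,-7.1],[0,0,0,0,-7.1],[0,0,0,0,-7.1],[0,0,0,0,-7.1],[0,0,0,0,-7.1],[0,0,0,0,-7.1],[0,0,0,0,-7.1],[0,0,0,0,-7.1],[0,0,0,0,-7.1],[0,0,0,0,-7.1],[0,0,0,0,-7.1],[0,0,0,0,-7.1]]]' >/dev/null;  python3 -m handwheel '[[[0,0,0,0,-4.9],[0,0,0,0.04,0],[0,0,0,0.04,0],[0,0,0,0,0]]]'; python3 w.py w3
```

```text
time: 5.55
eef_pos: [0.5042, -0.34, 0.1421]
tcp_rot: [-0.0, 1.0, 0.006, -0.006]
contact_force: [-1.8, 1.7, -1.9]
opening: 0.003
finger_force: 0.0
[ 0.5042 -0.34    0.1421] [ 179.36   -0.68 -180.  ] 5.55
channel [([519.9, 177.3], 0.86)]
rest_bar [([358.5, 182.2], 0.72)]
detent_bar []
stop_face []
roller_long [([380.5, 213.6], 0.93), ([157.9, 137.1], 0.82), ([266.9, 166.8], 0.58)]
roller_short [([384.2, 148.8], 0.92)]
capacitor [([271.8, 164.3], 0.56)]
```

View pics/w3.png

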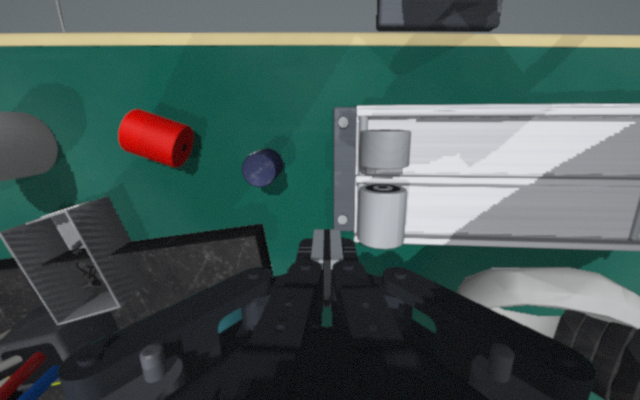

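Run:
```python
from h import *
st=get_state(); print(st['eef_pos'].round(4),R.from_quat(st['tcp_rot']).as_euler('xyz',degrees=True).round(2))
W=cam("wrist",st); Rm,t=chan(.4871,-.1697,.045,.0015)
print('rl',onz(W,(380.5,213.6),.0525),'rs',onz(W,(384.2,148.8),.0525),'rest',onz(W,(358.5,182.2),.0377))
for z in (.043,): print('cap',onz(W,(262,163),z))
# roller edges silhouettes at z of axis
print('left/right edge',onz(W,(359,213),.0525),onz(W,(406,213),.0525),'walls',onz(W,(450,107),.045),onz(W,(450,241),.045),onz(W,(450,180),.045),'box',onz(W,(265,230),.03))
```

```text
[ 0.5097 -0.3441  0.154 ] [-179.83    0.18 -179.92]
rl [ 0.52637474 -0.29537295  0.0525    ] rs [ 0.4689321  -0.29516959  0.0525    ] rest [ 0.50104376 -0.31424427  0.0377    ]
cap [ 0.48255322 -0.40075383  0.043     ]
left/right edge [ 0.52584158 -0.3145842   0.0525    ] [ 0.5257737  -0.27264419  0.0525    ] walls [ 0.43498634 -0.24061602  0.045     ] [ 0.55623493 -0.22671226  0.045     ] [ 0.49724576 -0.23352934  0.045     ] box [ 0.5515277  -0.40471465  0.03      ]
```

```bash
cat > m.py <<'E'
from h import *
st=get_state(); viewer.read_camera("wrist"); W=cam("wrist",st); print(st['time'],st['eef_pos'].round(4),R.from_quat(st['tcp_rot']).as_euler('xyz',degrees=True).round(2),st['contact_force'].round(1))
for n,z in (("roller_long",.0525),("roller_short",.0525),("rest_bar",.0377)):
    print(n,[(onz(W,np.array(d['xy'])*[640,400],z).round(4),round(d['confidence'],2)) for d in viewer.pinpoint("wrist",n)])
E
python3 m.py; python3 m.py
```

```text
5.95 [ 0.5097 -0.3441  0.154 ] [-179.83    0.18 -179.92] [0.  0.  0.6]
roller_long [(array([ 0.5129, -0.2955,  0.0525]), 0.84), (array([ 0.4529, -0.4709,  0.0525]), 0.62)]
roller_short [(array([ 0.46  , -0.291 ,  0.0525]), 0.63)]
rest_bar [(array([ 0.4907, -0.3093,  0.0377]), 0.96)]
6.15 [ 0.509  -0.3432  0.1522] [-1.7995e+02  5.0000e-02 -1.7992e+02] [-0.1 -1.1  0.5]
roller_long [(array([ 0.5163, -0.2947,  0.0525]), 0.9), (array([ 0.4524, -0.4728,  0.0525]), 0.85)]
roller_short [(array([ 0.4617, -0.29  ,  0.0525]), 0.71)]
rest_bar [(array([ 0.49  , -0.3076,  0.0377]), 0.7)]
```

```bash
python3 -m handwheel '[[[0,0,0,0.025,0],[0,0,0,0.025,0],[0,0,0,0.025,0],[0,0,0,0.025,0],[0,0,0,0,0],[0,0,0,0,0]]]'; python3 -m handwheel '[[[0,0,0.003,0,0],[0,0,0.003,0,0],[0,0,0.003,0,0],[0,0,0,0,0],[0,0,0,0,0]]]'
```

```text
time: 6.85
eef_pos: [0.5077, -0.3421, 0.0497]
tcp_rot: [-0.001, 1.0, 0.001, -0.001]
contact_force: [0.1, -0.2, 0.4]
opening: -0.001
finger_force: 0.0
time: 7.27
eef_pos: [0.5092, -0.3341, 0.0525]
tcp_rot: [-0.001, 1.0, -0.001, 0.001]
contact_force: [-0.7, 0.6, -0.5]
opening: -0.003
finger_force: 0.0
```

```bash
python3 -m handwheel '[[[0,0,0.002,0,0],[0,0,0.003,0,0],[0,0,0.003,0,0],[0,0,0.003,0,0],[0,0,0.004,-0.0003,0],[0,0,0.004,-0.0004,0],[0,0,0.004,-0.0004,0],[0,0,0.004,-0.0004,0],[0,0,0.004,-0.0004,0],[0,0,0.003,-0.0003,0],[0,0,0.002,-0.0002,0],[0,0,0.001,-0.0001,0]]]'; python3 m.py
python3 - <<'E'
import cv2
from h import *
cv2.imwrite("pics/p1.png",viewer.read_camera("wrist"))
E
```

```text
time: 8.27
eef_pos: [0.5086, -0.2966, 0.0537]
tcp_rot: [-0.001, 1.0, 0.0, -0.0]
contact_force: [-0.2, -0.1, 1.4]
opening: -0.0
finger_force: 0.6
8.2667 [ 0.5086 -0.2966  0.0537] [ 1.7999e+02 -1.0000e-02 -1.7990e+02] [-0.2 -0.1  1.4]
roller_long [(array([ 0.4509, -0.452 ,  0.0525]), 0.93), (array([ 0.5161, -0.2647,  0.0525]), 0.57)]
roller_short [(array([ 0.4604, -0.2913,  0.0525]), 0.79)]
rest_bar [(array([ 0.4909, -0.3087,  0.0377]), 0.65)]
```

View pics/p1.png

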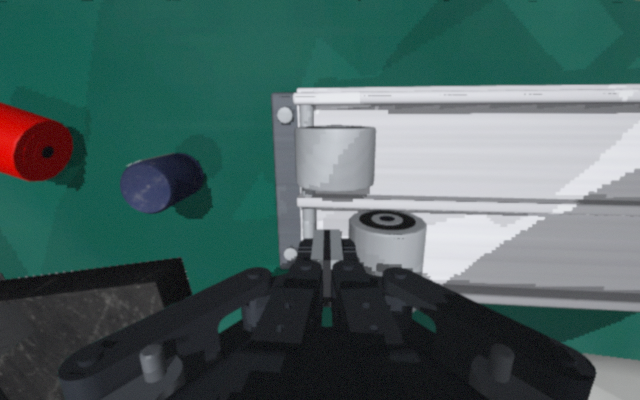

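The short roller is still in place at (335,160). The finger at (327,245) is touching the long roller at (388,240), and it has rolled off the rest bar. I'll continue the push.

```bash
python3 -m handwheel '[[[0,0,0.003,-0.0003,0],[0,0,0.004,-0.0005,0],[0,0,0.005,-0.0005,0],[0,0,0.006,-0.0006,0],[0,0,0.006,-0.0006,0],[0,0,0.006,-0.0006,0],[0,0,0.006,-0.0006,0],[0,0,0.006,-0.0006,0],[0,0,0.005,-0.0005,0],[0,0,0.005,-0.0005,0],[0,0,0.004,-0.0004,0],[0,0,0.003,-0.0003,0]]]'
python3 - <<'E'
import cv2
from h import *
st=get_state(); cv2.imwrite("pics/p2.png",viewer.read_camera("wrist"));print(st['contact_force'],st['eef_pos'],st['finger_force'])
E
```

```text
time: 9.52
eef_pos: [0.5085, -0.2374, 0.0598]
tcp_rot: [-0.001, 1.0, 0.0, -0.0]
contact_force: [-0.7, -1.7, 0.6]
opening: 0.003
finger_force: 0.7
[-0.73832557 -1.66954711  0.58380615] [ 0.50848666 -0.23742893  0.05980631] 0.667282585054636
```

View pics/p2.png

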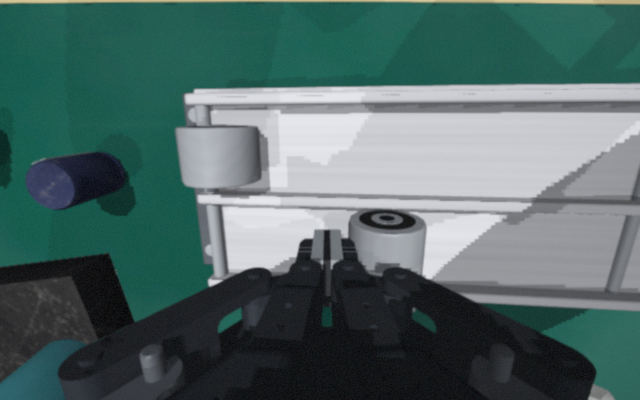

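The roller stays in contact at (388,240), and the detent bar shows at (630,240). The short roller hasn't moved.

```bash
python3 -m handwheel '[[[0,0,0.003,-0.0003,0],[0,0,0.004,-0.0004,0],[0,0,0.005,-0.0005,0],[0,0,0.005,-0.0005,0],[0,0,0.005,-0.0005,0],[0,0,0.004,-0.0005,0],[0,0,0.003,-0.0003,0]]]'; python3 -m handwheel '[[[0,0,0.003,-0.0003,0],[0,0,0.004,-0.0004,0],[0,0,0.005,-0.0005,0],[0,0,0.005,-0.0005,0],[0,0,0.005,-0.0005,0],[0,0,0.004,-0.0005,0],[0,0,0.003,-0.0003,0]]]'; python3 -m handwheel '[[[0,0,0.003,-0.0003,0],[0,0,0.004,-0.0004,0],[0,0,0.005,-0.0005,0],[0,0,0.005,-0.0005,0],[0,0,0.005,-0.0005,0],[0,0,0.004,-0.0005,0],[0,0,0.003,-0.0003,0]]]'
python3 - <<'E'
import cv2
from h import *
st=get_state(); cv2.imwrite("pics/p3.png",viewer.read_camera("wrist"));print(st['contact_force'],st['eef_pos'],st['finger_force'])
E
```

```text
time: 10.15
eef_pos: [0.5084, -0.2083, 0.0627]
tcp_rot: [-0.001, 1.0, 0.0, -0.0]
contact_force: [-0.1, -1.2, 0.8]
opening: 0.003
finger_force: 0.7
time: 10.73
eef_pos: [0.5083, -0.1793, 0.0657]
tcp_rot: [-0.001, 1.0, 0.0, -0.0]
contact_force: [0.5, -1.0, 1.3]
opening: -0.003
finger_force: 0.7
time: 11.32
eef_pos: [0.5083, -0.1503, 0.0687]
tcp_rot: [-0.001, 1.0, 0.0, -0.0]
contact_force: [0.5, -1.2, 0.7]
opening: 0.003
finger_force: 0.7
[ 0.47964241 -1.19757882  0.74394664] [ 0.50825892 -0.15032149  0.06873209] 0.6894593127071857
```

View pics/p3.png

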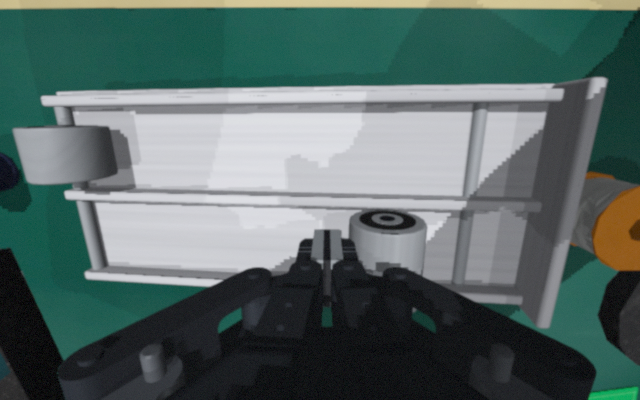

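The roller is at (388,245), the detent bar at (462,250) and the stop at (560,220). The lamp is clear so far.

```bash
python3 -m handwheel '[[[0,0,0.003,-0.0003,0],[0,0,0.004,-0.0004,0],[0,0,0.004,-0.0004,0],[0,0,0.004,-0.0004,0],[0,0,0.004,-0.0004,0],[0,0,0.003,-0.0003,0],[0,0,0.002,-0.0002,0],[0,0,0.002,-0.0002,0]]]'; python3 -m handwheel '[[[0,0,0.002,-0.0003,0],[0,0,0.002,-0.0003,0],[0,0,0.002,-0.0003,0],[0,0,0.002,-0.0003,0],[0,0,0.002,-0.0003,0],[0,0,0.002,-0.0003,0],[0,0,0.001,-0.0002,0]]]'
python3 - <<'E'
import cv2
from h import *
st=get_state(); cv2.imwrite("pics/p4.png",viewer.read_camera("wrist"));print(st['contact_force'],st['eef_pos'],st['finger_force'])
E
```

```text
time: 12.03
eef_pos: [0.5084, -0.1248, 0.0714]
tcp_rot: [-0.001, 1.0, -0.0, -0.0]
contact_force: [1.0, -1.3, 1.0]
opening: -0.001
finger_force: 0.8
time: 12.62
eef_pos: [0.5087, -0.1136, 0.0745]
tcp_rot: [-0.002, 1.0, -0.002, 0.0]
contact_force: [-3.0, -8.0, 5.9]
opening: -0.001
finger_force: 4.5
[-3.03308954 -7.9919372   5.94977255] [ 0.50870542 -0.11364303  0.07448226] 4.54439252614975
```

View pics/p4.png

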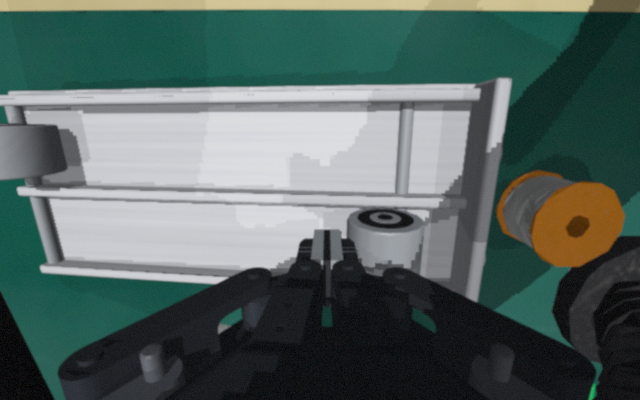

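The roller is on the detent with about 8 N of push. I'll continue slowly over the crest.

```bash
python3 -m handwheel '[[[0,0,0.0015,-0.0003,0],[0,0,0.0015,-0.0003,0],[0,0,0.0015,-0.0003,0],[0,0,0.0015,-0.0003,0],[0,0,0,0,0]]]'; python3 -m handwheel '[[[0,0,0.0015,-0.0002,0],[0,0,0.0015,-0.0002,0],[0,0,0.0015,-0.0002,0],[0,0,0.0015,-0.0002,0],[0,0,0,0,0]]]'
```

```text
time: 13.08
eef_pos: [0.51, -0.1097, 0.0777]
tcp_rot: [-0.002, 1.0, -0.004, 0.002]
contact_force: [-3.9, -9.9, 10.5]
opening: -0.002
finger_force: 6.8
time: 13.5
eef_pos: [0.5103, -0.106, 0.0806]
tcp_rot: [-0.003, 1.0, -0.007, 0.001]
contact_force: [-9.4, -15.5, 19.4]
opening: -0.003
finger_force: 11.5
```

The upward force is growing, so the fingertip is riding up the roller and the contact is too high. I'll ease back, lower the tip and push again.

```bash
python3 -m handwheel '[[[0,0,-0.003,0,0],[0,0,-0.003,0,0],[0,0,-0.003,0,0],[0,0,-0.003,0,0],[0,0,0,0,0],[0,0,0,0,0]]]'; python3 -m handwheel '[[[0,0,0,0.003,0],[0,0,0,0.003,0],[0,0,0,0.003,0],[0,0,0,0,0],[0,0,0,0,0]]]'
```

```text
time: 14.0
eef_pos: [0.5084, -0.1124, 0.0753]
tcp_rot: [-0.001, 1.0, -0.0, -0.0]
contact_force: [0.2, -4.3, 2.0]
opening: -0.003
finger_force: 2.3
time: 14.42
eef_pos: [0.5107, -0.1159, 0.0691]
tcp_rot: [-0.002, 1.0, -0.004, 0.003]
contact_force: [-0.7, -13.3, 7.4]
opening: 0.0
finger_force: 7.4
```

```bash
python3 -m handwheel '[[[0,0,-0.003,0,0],[0,0,-0.003,0,0],[0,0,-0.002,0.002,0],[0,0,0,0.002,0],[0,0,0,0,0],[0,0,0,0,0]]]'; python3 -m handwheel '[[[0,0,0.002,-0.0002,0],[0,0,0.002,-0.0002,0],[0,0,0.002,-0.0002,0],[0,0,0,0,0]]]'
python3 - <<'E'
import cv2
from h import *
st=get_state(); cv2.imwrite("pics/p5.png",viewer.read_camera("side"));print(st['contact_force'],st['eef_pos'],st['finger_force'])
for c in ("side","wrist"):
  if c=="wrist": cv2.imwrite("pics/p6.png",viewer.read_camera(c))
  print(c,[(np.array(d['xy'])*[640,400],d['confidence']) for d in viewer.pinpoint(c,"roller_long")])
E
```

```text
time: 14.92
eef_pos: [0.5074, -0.119, 0.0612]
tcp_rot: [-0.001, 1.0, 0.001, -0.001]
contact_force: [-0.6, -0.1, -1.0]
opening: 0.002
finger_force: 0.0
time: 15.25
eef_pos: [0.5092, -0.1157, 0.0644]
tcp_rot: [-0.002, 1.0, -0.002, 0.001]
contact_force: [-1.9, -7.3, 3.0]
opening: -0.001
finger_force: 3.3
[-1.90037047 -7.3310759   2.96128113] [ 0.50923015 -0.1157441   0.06438505] 3.2777132838964462
side [(array([290.688, 198.2  ]), 0.66)]
wrist []
```

```bash
python3 -m handwheel '[[[0,0,0.0015,0,0],[0,0,0.0015,0,0],[0,0,0.0015,0,0],[0,0,0.0015,0,0],[0,0,0,0,0]]]'; python3 -m handwheel '[[[0,0,0.0015,-0.0001,0],[0,0,0.0015,-0.0001,0],[0,0,0.0015,-0.0001,0],[0,0,0,0,0]]]'
```

```text
time: 15.87
eef_pos: [0.5083, -0.1075, 0.0631]
tcp_rot: [-0.001, 1.0, 0.0, -0.0]
contact_force: [-0.1, -0.4, -0.1]
opening: -0.002
finger_force: 0.5
time: 16.2
eef_pos: [0.5079, -0.1027, 0.0629]
tcp_rot: [-0.001, 1.0, 0.0, -0.001]
contact_force: [0.7, -0.2, 0.1]
opening: 0.001
finger_force: 0.0
```

The force dropped off, so the roller has probably gone over. I'll back off and look with the last picture.

```bash
python3 -m handwheel '[[[0,0,-0.004,0,0],[0,0,-0.005,0,0],[0,0,-0.006,0,0],[0,0,-0.01,0,0],[0,0,-0.01,0,0],[0,0,-0.01,-0.01,0],[0,0,-0.01,-0.02,0],[0,0,0,0,0],[0,0,0,0,0],[0,0,0,0,0]]]'
python3 - <<'E'
import cv2
from h import *
st=get_state(); W=cam("wrist",st)
a=viewer.read_camera("wrist"); r=[np.array(d['xy'])*[640,400] for d in viewer.pinpoint("wrist","roller_long")]
Rm,t=chan(.4871,-.170,.045,.0015)
print([Rm.inv().apply(onz(W,p,.0766)-t).round(4) for p in r])
cv2.imwrite("pics/p7.png",a)
E
```

```text
time: 17.03
eef_pos: [0.5082, -0.1586, 0.0932]
tcp_rot: [-0.0, 1.0, 0.0, -0.0]
contact_force: [-0.4, 0.6, 0.3]
opening: -0.0
finger_force: 0.0
[array([0.0294, 0.1108, 0.0201])]
```

View pics/p7.png

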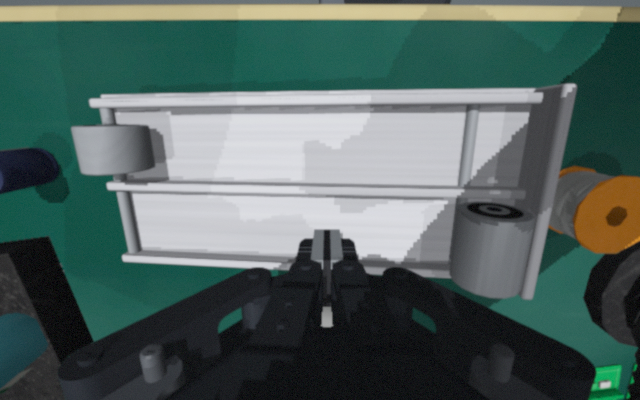

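The long roller is in the seat, between the detent bar and the stop, at (490,250) in the picture (tray y ≈ 0.111 m). The short roller is at (113,148), unmoved, and the gripper is clear of everything.

```bash
python3 -m handwheel '[[[0,0,0,-0.01,0],[0,0,0,-0.01,0],[0,0,0,0,0],[0,0,0,0,0],[0,0,0,0,0],[0,0,0,0,0]]]' && python3 -c "
from plant import sign_off; print(sign_off())"
```

```text
time: 17.63
eef_pos: [0.5082, -0.1584, 0.1131]
tcp_rot: [-0.001, 1.0, 0.0, -0.0]
contact_force: [-0.5, 0.7, 0.5]
opening: -0.001
finger_force: 0.0
the job is handed in; nothing more can be done
None
```

The long roller is over the detent bar and stayed in its seat after I let go, with the short roller unmoved in the last picture; I handed the job in at about 17.6 s, and no verdict was returned.

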